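Count the ingots and set the rolling mill two turns open

TASK

Make the tray up to exactly three brass ingots, laying them in from the bench and leaving the spare one out of the tray. Then set the mill's roll gap: wind the handwheel on top clockwise down to its stop, back it off exactly two full turns, and finish there still gripping the wheel's handle so that it cannot creep. Leave the other things on the bench where they are.

Things in the scene. Friction and masses are not known exactly. Their poses are not given: they have to be found in the camera images.
- handwheel (a joint): Screw-down handwheel on top of the rolling mill, turning about a vertical axis. 0 rad = wound down to its hard stop (rolls closed); the value grows as the wheel is opened, counter-clockwise seen from above, 6.283 per turn, and goes on past three turns (upper limit 22). It starts somewhere between half a turn and one and a third turns open. Stays where it is left; about 2 to 3 N at the handle turns it.
- wheel_centre (a point): Point on the handwheel's fixed vertical axis, at mid-height of its rim, 215 mm above the bench. Rim: centre-line radius 55 mm, bar 14 mm thick (top of the rim 222 mm above the bench), hub no higher than 230 mm, three spokes.
- handle: Black upright crank handle standing on the handwheel's rim, 55 mm from the wheel's axis: 22 mm diameter, 52 mm tall, free to revolve on its own vertical spindle, so that it can be gripped from above and carried round without turning the wrist. Origin: its lower end on its axis, 224 mm above the bench; z up. Its top is 276 mm above the bench.
- handle_mid (a point): Grip point on the handle's axis, 28 mm above its lower end, 252 mm above the bench.
- mill: Blue hand rolling mill, bolted down: base 130 x 175 mm (x, y), body 172 mm tall, the gears above it to 196 mm, a square drive stub to 127 mm on its +y side. Origin: centre of its underside; z up, rolls along y, its front looks to -x. The handwheel's axis rises over the origin.
- feed_tray: Shallow aluminium tray fixed to the bench, 170 x 120 mm outside (x, y), walls 4 mm thick and 16 mm high, floor 4 mm thick. Origin: centre of its underside, z up. One ingot lies in it from the start, across the +x half of the tray: about 50 mm from the centre, lengthwise along y.
- ingot1: Cast brass ingot bar, 70 x 14 x 10 mm, long side along its own x, lying flat, 50 to 110 g. Origin: centre of its underside. Starts in the feed tray.
- ingot2: Cast brass ingot bar, 70 x 14 x 10 mm, long side along its own x, lying flat, 50 to 110 g. Origin: centre of its underside. Starts flat on the bench at the right.
- ingot3: Cast brass ingot bar, 70 x 14 x 10 mm, long side along its own x, lying flat, 50 to 110 g. Origin: centre of its underside. Starts flat on the bench at the right.
- ingot4: Cast brass ingot bar, 70 x 14 x 10 mm, long side along its own x, lying flat, 50 to 110 g. Origin: centre of its underside. Starts flat on the bench at the right.
- bench_block: Round steel bench block, 44 mm diameter, 20 mm tall, among the ingots on the bench. Bystander; origin: centre of its underside.
- hammer: Hammer, 250 mm long, lying beyond the tray. Bystander; origin: under its middle, its length along its own x.
- oil_bottle: White oil bottle, 42 mm diameter, 105 mm tall, standing beyond the tray. Bystander; origin: centre of its underside.
- drive_crank: Drive crank of the mill, 190 mm long, lying beyond the mill. Bystander; origin: under the middle of its arm.
- bench_brush: Bench brush, 190 mm long, lying at the near right. Bystander; origin: under its middle, its length along its own x.
Mind the look-alikes: they are no part of the job. What is shaped like the ingot3 but pink is not meant. Leave any green look-alike of the ingot4 alone.

How it is judged:
By the outcome, as a careful person would: the job done as asked, in the order asked, and still so for the second after the job is handed in, while the arm keeps its last pose, push and grip.
It also fails if it takes over 72 s, if anything falls off the work surface, if the arm or the gripper's body presses on something with over 40 N, if the wrist force passes 120 N, or if a joint passes its speed limit or range.

ROBOT

A 6-joint arm with a two-finger parallel gripper is mounted at the origin on the work surface. World frame = base frame: x ahead of the robot, y to its left, z up, the work surface at z = 0. Lengths are in mm, angles in rad, forces in N, time in s.
With the tool pointing down it reaches from about 300 to 775 mm from the base axis. Payload 14.6 kg.
Tool frame: the origin (TCP) lies at the very end of the fingers, on their centre line; the grasp point (between the pads) lies 19 mm behind it; z points along the fingers, y is the line along which they close (so a half turn about z gives the same grasp; the last joint's range is limited). The gripper opens to 94 mm and grips with 3 to 60 N. Pads are 16 mm wide; open, the fingers measure 119 mm over their backs; the gripper's body (75 mm by 177 mm) begins 78 mm behind the grasp point.
Start: joints at [1.198, 0.3, 1.521, -0, 1.321, -0.067], TCP at [165.578, 524.474, 205.446] pointing down, gripper open.
Joint ranges: [-3.03, 3.03], [-0.79, 2.21], [0.23, 2.52], [-1.04, 4.18], [0, 3.07], [-2.55, 2.55]. Speed limits (rad/s): [2.22, 2.22, 2.57, 3.14, 3.14, 3.14].

INTERFACE

Orientations are given as [roll, pitch, yaw] about the fixed x, y, z axes, in that order (R = Rz(yaw) Ry(pitch) Rx(roll)).
In Python, from cell import manip, optics gives the robot as it stands.
- The arm moves only by the shell command python3 -m crank 'ROWS' [FORCE]. ROWS is JSON, a list of rows, each a list of 7 numbers: the opening in per cent of the stroke, from 0 (shut) to 100 (fully open), then the shift along the tool's x, y, z in mm, then the turn, a rotation vector about the tool's x, y, z in rad. A call has 1 to 10 rows; each row is the pose to reach, as a shift and turn from the pose commanded when the call began, along the tool's axes at that moment; what a row does not reach only later rows make up. A row lasts 1/10 s, in which the tool goes at most 50 mm and 8.59 degrees, less where a joint would pass 70% of its speed; a pose out of reach is approached as far as the arm can. A call with a gripper value outside its range is refused whole. The fingers move at their own pace and stop on an object; FORCE is the grip in N (left out, the last holds). Time passes only in rows, so rows that repeat a pose let the fingers close. It gives the time, the measured TCP pose, the force, the opening and the grip force at its end, in the units of the state.
- manip.read_state(): the state, without advancing time (a new reading comes with each control period).
- optics.camera(name): name is "scene" or "side" or "wrist"; returns (picture, depth): 480x640x3 uint8, red, green, blue; 480x640 float32, mm along the optical axis (not along the pixel's ray), 0 where there is no reading.
- optics.calibration(name): a dict with "camera_matrix" (3x3 intrinsics, pixels), "R" (3x3) and "t" (3): a world point X has camera coordinates R X + t. Camera axes: x right, y down, z forward; pixel columns grow to the right and rows downward; lengths in mm; the calibration is good to about 2 mm. A picture is of the moment at which its call begins: read the wrist's pose just before it. calibration takes no time and is no camera call; for the wrist camera it gives the pose at the moment of the call.
- manip.sign_off(): hands the job in; it is judged then, once.
The state is a dict: "clock": time; "joints": joint angles; "qd": joint speeds; "effort": joint torques, N m; "eef_pos": TCP position; "eef_rot": TCP orientation; "wrist_force": force on the tool from outside, world axes, zero at the start; "moment": the same for the moment, N m; "finger_gap": finger opening in mm; "finger_force": force on a finger pad.
Only numpy, scipy, OpenCV 4.12 (cv2) and the standard library are available. Lean on these libraries where they do the work, as an engineer would, in place of code of your own. Each camera call takes 0.05 s, during which the arm holds its last target. There are 200 camera calls.

## Working session

There is one attempt and no reset: what is moved stays moved. The work goes in short steps, Python scripts to look and compute and a shell command to move; the robot and the scene stay as the last step left them, time stands still between calls to the robot, and variables do not carry over. Pictures are saved under pics/ and viewed, at most 10 in all, crops included, and the job is handed in when it is done.

```bash
ls; mkdir -p pics
python3 - <<'E'
from cell import manip, optics
import cv2
print(manip.read_state())
for n in ("scene","side"):
    p,d=optics.camera(n); cv2.imwrite(f"pics/{n}0.png",p[:,:,::-1]); c=optics.calibration(n); print(n,c)
E
```

```text
pics
{'clock': 0.0, 'joints': array([ 1.19839012e+00,  3.00483933e-01,  1.52155831e+00, -1.61932197e-05,
        1.32074561e+00, -6.66052867e-02]), 'qd': array([ 0.00106208,  0.00366214, -0.00021993,  0.00246883, -0.00091106,
       -0.00106562]), 'effort': array([-3.23398643e-03, -5.31807268e+01, -3.52729905e+01,  7.07159517e-02,
        2.44596071e-02, -1.13248911e-04]), 'eef_pos': array([165.49384786, 524.23164086, 204.88893708]), 'eef_rot': array([-3.14039906e+00, -6.38976114e-05,  2.83579571e+00]), 'wrist_force': array([-0.10814711, -0.0798292 ,  0.02021425]), 'moment': array([-0.02725698,  0.02507493,  0.02558557]), 'finger_force': 0.0, 'finger_gap': 93.87880801984454}
scene {'camera_matrix': array([[462.83634751,   0.        , 316.23492789],
       [  0.        , 462.83634751, 236.94625921],
       [  0.        ,   0.        ,   1.        ]]), 'R': array([[-0.72329391,  0.69053946, -0.00108216],
       [ 0.47973137,  0.5013581 , -0.72006796],
       [-0.49669279, -0.52133992, -0.6939027 ]]), 't': array([ 454.76458992, -104.03243951, 1445.36615479])}
side {'camera_matrix': array([[509.16457605,   0.        , 313.39151335],
       [  0.        , 509.16457605, 239.79970513],
       [  0.        ,   0.        ,   1.        ]]), 'R': array([[ 0.95804528, -0.28582739, -0.02125879],
       [-0.1831995 , -0.55363357, -0.81235941],
       [ 0.22042499,  0.7821717 , -0.58276947]]), 't': array([-522.1495852 ,  177.6316121 , 1062.77658173])}
```

View pics/scene0.png

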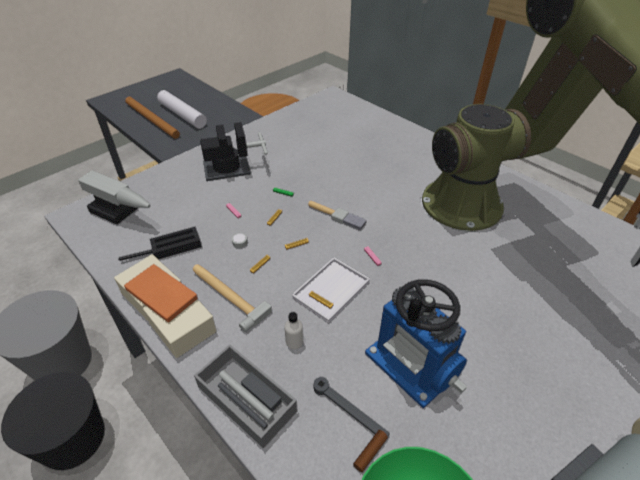

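View pics/side0.png

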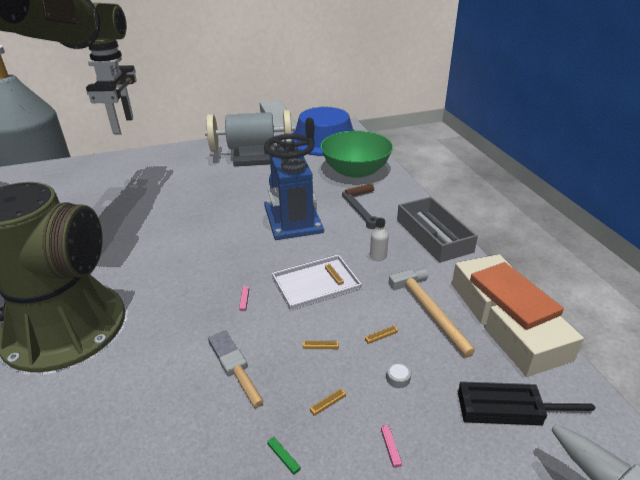

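Scene view: the brass ingots on the bench are at (275,217), (297,243) and (260,263), and the one in the tray is at (321,299). The handwheel is at (427,305). In the side view the handle stands at (310,130). The pink and green look-alikes are separate from all of these.

```bash
cat > h.py <<'E'
from cell import manip, optics
import cv2, numpy as np
from scipy.spatial.transform import Rotation as Ro
def cast(c,uv,z):
    K,R,t=c["camera_matrix"],c["R"],c["t"]; o=-R.T@t
    d=(R.T@np.linalg.inv(K)@np.c_[np.atleast_2d(uv),np.ones(len(np.atleast_2d(uv)))].T).T
    return (o+d*((z-o[2])/d[:,2])[:,None])
def cloud(c,d):
    v,u=np.nonzero(d>0); K=c["camera_matrix"]; z=d[v,u]
    P=np.c_[(u-K[0,2])/K[0,0]*z,(v-K[1,2])/K[1,1]*z,z]
    return (P-c["t"])@c["R"],u,v
def ingots(p,c,z=10,amin=30,zf=None):
    hsv=cv2.cvtColor(p,cv2.COLOR_RGB2HSV)
    m=cv2.inRange(hsv,(15,130,90),(28,255,255))
    m=cv2.morphologyEx(m,cv2.MORPH_CLOSE,np.ones((5,5),np.uint8))
    out=[]
    for k in cv2.findContours(m,cv2.RETR_EXTERNAL,cv2.CHAIN_APPROX_NONE)[0]:
        if cv2.contourArea(k)<amin: continue
        w=cast(c,k[:,0].astype(float),z)[:,:2].astype(np.float32)
        (x,y),(a,b),_=r=cv2.minAreaRect(w); bx=cv2.boxPoints(r)
        e=bx[1]-bx[0]; f=bx[2]-bx[1]; e=e if np.hypot(*e)>np.hypot(*f) else f
        out.append((round(x),round(y),round(max(a,b)),round(min(a,b)),round(float(np.arctan2(e[1],e[0])%np.pi),3),k[:,0].mean(0).round().tolist()))
    return out
def circ(P):
    A=np.c_[2*P,np.ones(len(P))]; s=np.linalg.lstsq(A,(P**2).sum(1),rcond=None)[0]
    return s[:2],np.sqrt(s[2]+s[:2]@s[:2])
E
python3 - <<'E'
from h import *
for n in ("scene","side"):
    p,d=optics.camera(n); c=optics.calibration(n)
    print(n,*[i for i in ingots(p,c,8) if 55<i[2]<90],sep="\n")
    W,u,v=cloud(c,d)
    dark=p[v,u].max(1)<90
    g=np.array([cast(c,[(427,305) if n=="scene" else (290,147)],215)[0]])[0]
    near=np.hypot(*(W[:,:2]-g[:2]).T)<110
    s=near&dark&(W[:,2]>208)&(W[:,2]<226); h=near&dark&(W[:,2]>236)&(W[:,2]<285)
    P=W[s][:,:2]; c0=np.median(P,0)
    cc,r=circ(P)
    for _ in range(5):
        e=np.abs(np.hypot(*(P-cc).T)-55)<12; cc,r=circ(P[e])
    print("wheel",g.round(),cc.round(1),r.round(1),e.sum(),"handle",h.sum(),W[h].mean(0).round(1),W[h].max(0).round(),W[h].min(0).round())
    # tray: bright, low
    hsv=cv2.cvtColor(p,cv2.COLOR_RGB2HSV)
    t=cast(c,[(331,289) if n=="scene" else (317,282)],4)[0]
    b=(np.hypot(*(W[:,:2]-t[:2]).T)<140)&(W[:,2]>11)&(W[:,2]<22)
    print("tray",t.round(),cv2.minAreaRect(W[b][:,:2].astype(np.float32)),b.sum())
E
```

```text
scene
(586, -29, 67, 13, 1.725, [321.0, 299.0])
(620, -230, 70, 14, 0.16, [260.0, 264.0])
(497, -220, 66, 16, 2.797, [296.0, 244.0])
(469, -350, 71, 13, 0.339, [274.0, 217.0])
wheel [562. 240. 215.] [563.6 240.1] 54.3 1119 handle 231 [619.4 244.9 262.1] [626. 254. 279.] [607. 232. 237.]
tray [541. -37.   4.] ((540.3304443359375, -36.93617248535156), (175.5714569091797, 122.79374694824219), 6.523721694946289) 612
side
(466, -353, 70, 16, 0.328, [327.0, 402.0])
(492, -223, 67, 17, 2.787, [320.0, 345.0])
(616, -234, 71, 17, 0.158, [381.0, 334.0])
wheel [559. 229. 215.] [557.2 235.1] 54.4 580 handle 131 [610.9 236.8 257.1] [622. 248. 277.] [602. 228. 236.]
tray [543. -37.   4.] ((540.9782104492188, -35.46781921386719), (172.5756378173828, 125.71524810791016), 6.254195213317871) 633
```

```bash
cat >> h.py <<'E'
def go(x,y,z,yaw):
    s=manip.read_state(); p=s["eef_pos"]; R=Ro.from_euler("xyz",s["eef_rot"]); T=Ro.from_euler("xyz",[np.pi,0,yaw])
    print("row",(R.inv().apply(np.array([x,y,z])-p)).round(1),(R.inv()*T).as_rotvec().round(3),"q",s["joints"].round(2),"t",s["clock"])
E
python3 - <<'E'
from h import *
go(494,-221,130,2.79)
c=optics.calibration("side"); print(cast(c,[(399,370)],20),cast(c,[(379,257)],0),cast(optics.calibration("scene"),[(294,347),(239,237)],0))
E
```

```text
row [-537.6 -611.8   75.5] [-0.001  0.     0.046] q [ 1.2   0.3   1.52 -0.    1.32 -0.07] t 0.2
[[ 607.25423532 -335.5403767    20.        ]] [[713.11732949   9.95890818   0.        ]] [[ 7.23346948e+02  2.44205095e+01 -1.13686838e-13]
 [ 5.93617438e+02 -3.60199767e+02 -1.13686838e-13]]
```

```bash
R='[50,-538,-612,75,0,0,0.046]'; python3 -m crank '[[50,-538,-612,0,0,0,0.046],[50,-538,-612,0,0,0,0.046],[50,-538,-612,0,0,0,0.046],[50,-538,-612,0,0,0,0.046],[50,-538,-612,0,0,0,0.046],[50,-538,-612,0,0,0,0.046],[50,-538,-612,0,0,0,0.046],[50,-538,-612,0,0,0,0.046],[50,-538,-612,0,0,0,0.046],[50,-538,-612,0,0,0,0.046]]' 20
python3 - <<'E'
from h import *
go(494,-221,130,2.79)
E
```

```text
clock: 1.2
eef_pos: [367.6, 65.0, 205.7]
eef_rot: [3.141, 0.001, 2.79]
wrist_force: [0.7, 1.4, -0.8]
finger_gap: 46.9
finger_force: 0.0
row [-217.1 -224.9   75.8] [ 0.     0.001 -0.   ] q [ 0.08 -0.11  1.97  0.    1.28 -1.14] t 1.2
```

```bash
python3 -m crank '[[50,-217,-225,75,0,0,0],[50,-217,-225,75,0,0,0],[50,-217,-225,75,0,0,0],[50,-217,-225,75,0,0,0],[50,-217,-225,75,0,0,0],[50,-217,-225,75,0,0,0],[50,-217,-225,75,0,0,0],[50,-217,-225,75,0,0,0],[50,-217,-225,75,0,0,0]]'
python3 - <<'E'
from h import *
c=optics.calibration("wrist"); p,d=optics.camera("wrist"); cv2.imwrite("pics/w1.png",p[:,:,::-1])
print(ingots(p,c,10,300)); go(494,-221,3,2.79)
E
```

```text
clock: 2.1
eef_pos: [493.2, -218.7, 130.2]
eef_rot: [3.141, -0.001, 2.789]
wrist_force: [0.0, 0.5, -0.1]
finger_gap: 47.1
finger_force: 0.0
[(585, -27, 72, 18, 1.731, [554.0, 256.0]), (466, -351, 69, 15, 0.337, [169.0, 255.0]), (493, -221, 69, 14, 2.806, [316.0, 233.0]), (343, -279, 91, 10, 1.817, [185.0, 87.0]), (331, -282, 92, 5, 1.804, [174.0, 72.0])]
row [ -1.7  -2.3 127.6] [ 0. -0.  0.] q [-0.48  0.35  1.64  0.    1.15 -1.7 ] t 2.15
```

View pics/w1.png

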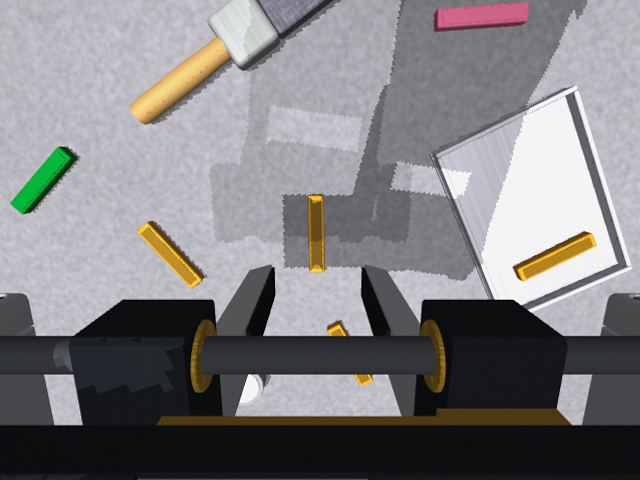

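The wrist view shows ingot B at (316,233), lined up between the fingers. The tray is at right and the spare ingot at (169,255).

```bash
python3 -m crank '[[50,-1.5,-2,50,0,0,-0.017],[50,-1.5,-2,100,0,0,-0.017],[50,-1.5,-2,120,0,0,-0.017],[50,-1.5,-2,127,0,0,-0.017],[0,-1.5,-2,127,0,0,-0.017],[0,-1.5,-2,127,0,0,-0.017],[0,-1.5,-2,127,0,0,-0.017],[0,-1.5,-2,127,0,0,-0.017],[0,-1.5,-2,127,0,0,-0.017]]' 30
python3 - <<'E'
from h import *
go(501,-40,80,1.69)
E
```

```text
clock: 3.05
eef_pos: [494.6, -221.6, 4.3]
eef_rot: [-3.141, 0.001, 2.807]
wrist_force: [-0.5, 1.6, 5.8]
finger_gap: 14.0
finger_force: 30.0
row [ 53.6 173.6 -75.8] [1.000e-03 1.000e-03 1.117e+00] q [-0.49  0.53  1.71  0.    0.9  -1.72] t 3.05
```

```bash
python3 -m crank '[[0,0,0,-40,0,0,0],[0,54,174,-76,0,0,1.117],[0,54,174,-76,0,0,1.117],[0,54,174,-76,0,0,1.117],[0,54,174,-76,0,0,1.117],[0,54,174,-76,0,0,1.117],[0,54,174,-76,0,0,1.117],[0,54,174,-76,0,0,1.117],[0,54,174,-76,0,0,1.117],[0,54,174,-76,0,0,1.117]]'
python3 - <<'E'
from h import *
go(501,-40,7.5,1.69)
E
```

```text
clock: 4.05
eef_pos: [500.4, -39.3, 79.6]
eef_rot: [3.141, 0.0, 1.688]
wrist_force: [0.4, 0.4, -1.1]
finger_gap: 13.6
finger_force: 30.0
row [-0.8  0.5 72.1] [ 0.     0.    -0.002] q [-0.15  0.34  1.79  0.    1.02 -0.27] t 4.05
```

```bash
python3 -m crank '[[0,-1,0.5,45,0,0,0],[0,-1,0.5,65,0,0,0],[0,-1,0.5,70.5,0,0,0],[0,-1,0.5,70.5,0,0,0],[30,-1,0.5,70.5,0,0,0],[30,-1,0.5,70.5,0,0,0],[30,-1,0.5,70.5,0,0,0],[30,-1,0.5,20,0,0,0],[40,-1,0.5,-30,0,0,0],[45,-1,0.5,-40,0,0,0]]'
python3 - <<'E'
from h import *
go(617,-232,110,0.16)
E
```

```text
clock: 5.05
eef_pos: [503.1, -40.5, 124.8]
eef_rot: [3.134, 0.002, 1.69]
wrist_force: [-0.0, -0.8, -0.5]
finger_gap: 40.3
finger_force: 0.0
row [-203.7   90.1   15.9] [ 0.008 -0.004  1.53 ] q [-0.15  0.28  1.75  0.    1.11 -0.27] t 5.05
```

```bash
python3 -m crank '[[50,-204,90,10,0,0,1.53],[50,-204,90,10,0,0,1.53],[50,-204,90,10,0,0,1.53],[50,-204,90,10,0,0,1.53],[50,-204,90,10,0,0,1.53],[50,-204,90,10,0,0,1.53],[50,-204,90,10,0,0,1.53],[50,-204,90,10,0,0,1.53],[50,-204,90,10,0,0,1.53],[50,-204,90,10,0,0,1.53]]'
python3 -m crank '[[50,0,0,0,0,0,0.0],[50,0,0,0,0,0,0]]'
python3 - <<'E'
from h import *
c=optics.calibration("wrist"); p,d=optics.camera("wrist")
print(ingots(p,c,10,300)); go(617,-232,3,.16)
E
```

```text
clock: 6.05
eef_pos: [614.4, -232.1, 108.8]
eef_rot: [-3.141, 0.001, 0.184]
wrist_force: [0.4, -0.4, 0.0]
finger_gap: 47.2
finger_force: 0.0
clock: 6.25
eef_pos: [614.5, -232.1, 109.1]
eef_rot: [-3.141, 0.0, 0.195]
wrist_force: [-0.9, -0.5, -0.4]
finger_gap: 47.5
finger_force: 0.0
[(454, -307, 387, 15, 1.765, [364.0, 419.0]), (528, -356, 73, 18, 0.414, [436.0, 354.0]), (487, -151, 72, 19, 0.09, [200.0, 357.0]), (500, -32, 60, 17, 1.691, [64.0, 319.0]), (586, -27, 75, 15, 1.722, [65.0, 224.0]), (618, -231, 69, 14, 0.161, [317.0, 233.0]), (736, -222, 231, 6, 1.652, [334.0, 80.0])]
row [  2.5   0.4 106.2] [-0.     0.     0.034] q [-0.42  0.62  1.29 -0.    1.23  0.96] t 6.3
```

```bash
python3 -m crank '[[50,3.5,-0.5,50,0,0,0.034],[50,3.5,-0.5,90,0,0,0.034],[50,3.5,-0.5,105,0,0,0.034],[50,3.5,-0.5,105,0,0,0.034],[0,3.5,-0.5,105,0,0,0.034],[0,3.5,-0.5,105,0,0,0.034],[0,3.5,-0.5,105,0,0,0.034],[0,3.5,-0.5,105,0,0,0.034],[0,3.5,-0.5,50,0,0,0.034],[0,3.5,-0.5,20,0,0,0.034]]' 30
python3 - <<'E'
from h import *
go(545,-36,80,1.69)
E
```

```text
clock: 7.3
eef_pos: [618.1, -231.1, 91.6]
eef_rot: [3.141, -0.0, 0.156]
wrist_force: [0.5, 0.8, 1.3]
finger_gap: 2.5
finger_force: 0.0
row [ -41.9 -204.1   11.5] [ 1.000e-03 -0.000e+00 -1.534e+00] q [-0.41  0.65  1.29 -0.    1.21  1.  ] t 7.3
```

```bash
python3 -m crank '[[50,0,0,0,0,0,0],[50,0,0,0,0,0,0],[50,0,0,0,0,0,0],[50,0,0,0,0,0,0]]'
python3 - <<'E'
from h import *
c=optics.calibration("wrist"); p,d=optics.camera("wrist"); cv2.imwrite("pics/w2.png",p[:,:,::-1])
print(ingots(p,c,10,300)); go(618,-231,3,.16)
E
```

```text
clock: 7.7
eef_pos: [617.4, -230.7, 88.0]
eef_rot: [-3.14, 0.002, 0.156]
wrist_force: [0.4, 0.6, -0.2]
finger_gap: 31.1
finger_force: 0.0
[(465, -256, 358, 14, 1.727, [321.0, 419.0]), (532, -310, 67, 13, 0.304, [397.0, 356.0]), (512, -181, 67, 12, 0.018, [238.0, 356.0]), (586, -27, 76, 14, 1.727, [48.0, 244.0]), (618, -230, 69, 13, 0.161, [318.0, 242.0]), (736, -222, 232, 7, 1.653, [331.0, 77.0])]
row [ 0.7  0.4 85.1] [-0.001  0.002 -0.004] q [-0.41  0.65  1.29 -0.    1.2   1.  ] t 7.75
```

View pics/w2.png

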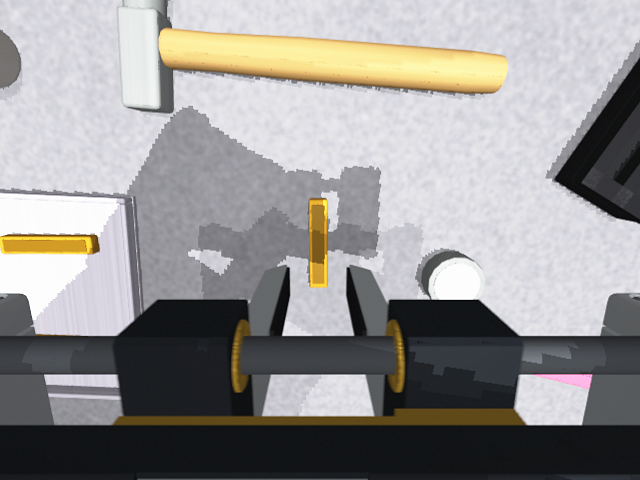

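The fingers shut after the lift had begun, so the grasp missed. The ingot still lies undisturbed at (318,242), so I'll retry and allow longer to close.

```bash
python3 -m crank '[[36,0.5,0,45,0,0,0],[36,0.5,0,75,0,0,0],[36,0.5,0,84,0,0,0],[36,0.5,0,84,0,0,0],[0,0.5,0,84,0,0,0],[0,0.5,0,84,0,0,0],[0,0.5,0,84,0,0,0],[0,0.5,0,84,0,0,0],[0,0.5,0,84,0,0,0],[0,0.5,0,84,0,0,0]]' 30
python3 - <<'E'
from h import *
go(545,-36,80,1.69)
E
```

```text
clock: 8.75
eef_pos: [619.1, -231.2, 6.9]
eef_rot: [3.14, -0.002, 0.156]
wrist_force: [-0.8, -0.2, 6.1]
finger_gap: 13.1
finger_force: 30.0
row [ -42.8 -204.2  -73.4] [ 2.000e-03 -1.000e-03 -1.534e+00] q [-0.41  0.75  1.33 -0.    1.06  1.  ] t 8.75
```

```bash
python3 -m crank '[[0,0,0,-40,0,0,0],[0,-43,-204,-73,0,0,-1.534],[0,-43,-204,-73,0,0,-1.534],[0,-43,-204,-73,0,0,-1.534],[0,-43,-204,-73,0,0,-1.534],[0,-43,-204,-73,0,0,-1.534],[0,-43,-204,-73,0,0,-1.534],[0,-43,-204,-73,0,0,-1.534],[0,-43,-204,-73,0,0,-1.534],[0,-43,-204,-73,0,0,-1.534]]'
python3 -m crank '[[0,0,0,0,0,0,-0.17],[0,0,0,0,0,0,-0.17],[0,0,0,0,0,0,-0.17]]'
python3 - <<'E'
from h import *
go(545,-36,10,1.69)
go(545,-36,10,1.69)
E
```

```text
clock: 9.75
eef_pos: [544.3, -36.0, 78.8]
eef_rot: [3.141, 0.0, 1.512]
wrist_force: [-0.7, 0.2, -0.9]
finger_gap: 13.0
finger_force: 30.0
clock: 10.05
eef_pos: [544.3, -36.0, 78.6]
eef_rot: [3.141, 0.0, 1.673]
wrist_force: [0.0, 0.5, -0.7]
finger_gap: 13.0
finger_force: 30.0
row [-0.   0.7 68.6] [ 0.     0.    -0.017] q [-0.13  0.43  1.66 -0.    1.05 -0.23] t 10.05
row [-0.   0.7 68.6] [ 0.     0.    -0.017] q [-0.13  0.43  1.66 -0.    1.05 -0.23] t 10.05
```

```bash
python3 -m crank '[[0,0,0.5,45,0,0,-0.01],[0,0,0.5,64,0,0,-0.01],[0,0,0.5,69,0,0,-0.01],[0,0,0.5,69,0,0,-0.01],[30,0,0.5,69,0,0,-0.01],[30,0,0.5,69,0,0,-0.01],[30,0,0.5,69,0,0,-0.01],[30,0,0.5,69,0,0,-0.01],[35,0,0.5,20,0,0,-0.01],[45,0,0.5,-30,0,0,-0.01]]'
python3 -m crank '[[50,0,0,-50,0,0,0],[50,0,0,-100,0,0,0],[60,0,0,-150,0,0,0],[60,0,0,-200,0,0,0],[60,0,0,-200,0,0,0]]'
python3 - <<'E'
from h import *
for n in ("scene","side","wrist"):
    c=optics.calibration(n); p,d=optics.camera(n); cv2.imwrite(f"pics/{n}3.png",p[:,:,::-1])
    print(n,[i for i in ingots(p,c,12,30) if 50<i[2]<85])
go(615,241,310,1.69)
E
```

```text
clock: 11.05
eef_pos: [543.9, -35.9, 108.9]
eef_rot: [-3.139, -0.001, 1.686]
wrist_force: [0.9, 0.0, 0.1]
finger_gap: 38.0
finger_force: 0.0
clock: 11.55
eef_pos: [546.1, -36.1, 315.6]
eef_rot: [3.131, 0.003, 1.686]
wrist_force: [0.5, 0.1, -0.8]
finger_gap: 56.4
finger_force: 0.0
scene [(588, -27, 67, 13, 1.725, [321.0, 299.0]), (548, -37, 67, 13, 1.662, [329.0, 288.0]), (504, -39, 67, 13, 1.693, [341.0, 279.0]), (472, -346, 71, 13, 0.339, [274.0, 217.0])]
side [(465, -356, 69, 16, 0.335, [327.0, 402.0]), (500, -41, 68, 11, 1.676, [299.0, 285.0]), (543, -39, 68, 10, 1.701, [318.0, 281.0])]
wrist [(466, -347, 71, 18, 0.337, [246.0, 394.0]), (729, -152, 73, 6, 1.623, [434.0, 296.0]), (545, -37, 67, 13, 1.682, [317.0, 205.0]), (500, -40, 68, 13, 1.69, [285.0, 203.0]), (585, -27, 68, 12, 1.708, [348.0, 201.0])]
row [267.  101.7  -2.4] [-0.001 -0.    -0.004] q [-0.13  0.24  1.37 -0.    1.54 -0.25] t 11.7
```

View pics/wrist3.png

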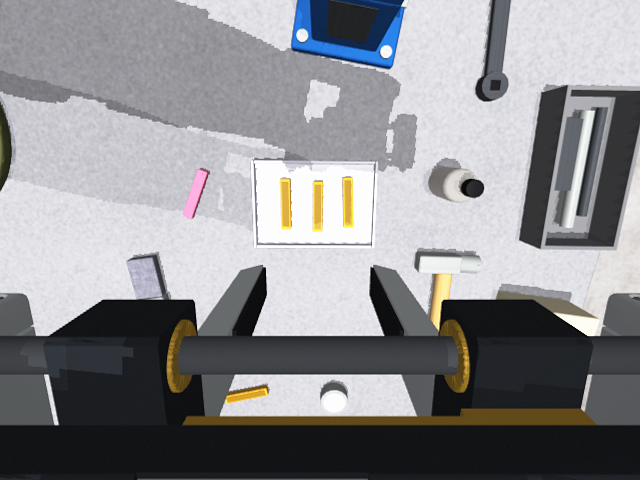

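Three ingots lie flat in the tray, at (285,203), (317,205) and (348,201), and the spare is on the bench at (246,394). Next is the handwheel.

```bash
python3 -m crank '[[60,267,50,-60,0,0,0],[60,267,50,-60,0,0,0],[60,267,50,-60,0,0,0],[60,267,50,-60,0,0,0],[60,267,50,-60,0,0,0],[60,267,50,-60,0,0,0],[60,267,50,-60,0,0,0],[60,267,50,-60,0,0,0]]'
python3 - <<'E'
from h import *
c=optics.calibration("wrist"); p,d=optics.camera("wrist"); cv2.imwrite("pics/w4.png",p[:,:,::-1])
W,u,v=cloud(c,d)
near=np.hypot(*(W[:,:2]-[560,238]).T)<85
s=near&(W[:,2]>216)&(W[:,2]<228); h=near&(W[:,2]>240)&(W[:,2]<285); t=near&(W[:,2]>270)&(W[:,2]<285)
P=W[s][:,:2]; cc=np.array([560,238.])
for _ in range(6):
    e=np.abs(np.hypot(*(P-cc).T)-55)<10; cc,r=circ(P[e])
print(cc,r,e.sum(),"handle",h.sum(),W[h].mean(0),"top",t.sum(),W[t].mean(0) if t.any() else 0, W[t].min(0),W[t].max(0))
go(615,241,290,1.69)
E
```

```text
clock: 12.5
eef_pos: [563.7, 235.1, 366.6]
eef_rot: [-3.139, 0.001, 1.687]
wrist_force: [-0.2, -0.4, -0.2]
finger_gap: 56.4
finger_force: 0.0
[557.86846669 239.78161794] 54.034866933709985 4865 handle 694 [610.58617097 244.87226111 269.36774048] top 455 [612.03389366 243.50244681 274.68729587] [602.93484533 232.58702392 270.01277552] [622.75653361 252.53364024 278.06116315]
row [ 0.7 51.8 76.8] [-0.002  0.001 -0.004] q [ 0.33  0.39  1.04 -0.    1.72  0.22] t 12.55
```

View pics/w4.png

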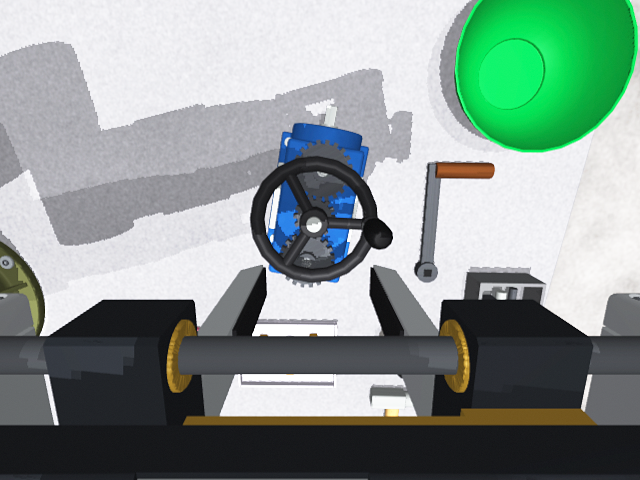

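The wrist view shows the handwheel hub at (314,224) and the handle's top at (378,234), on the +x side.

```bash
python3 -m crank '[[60,1,50,20,0,0,0],[60,1,50,60,0,0,0],[60,1,50,100,0,0,0],[60,1,50,125,0,0,0],[60,1,50,131,0,0,0],[60,1,50,131,0,0,0]]'
python3 -m crank '[[0,0,0,0,0,0,0],[0,0,0,0,0,0,0],[0,0,0,0,0,0,0],[0,0,0,0,0,0,0],[0,0,0,0,0,0,0],[0,0,0,0,0,0,0]]' 40
cat >> h.py <<'E'
def arc(cx,cy,a0,degs,r=55,cmd=None,yaw=1.687):
    # rows for handle from angle a0 (deg) by each of degs; tool pointing down with given yaw
    a=np.radians(a0+np.array(degs,float)); b=np.radians(a0)
    D=r*np.c_[np.cos(a)-np.cos(b),np.sin(a)-np.sin(b)]
    c,s=np.cos(yaw),np.sin(yaw)
    print(np.c_[degs,D@[c,s],D@[s,-c]].round(1).tolist())
E
python3 - <<'E'
from h import *
s=manip.read_state(); print(s["eef_pos"],s["eef_rot"],s["joints"])
arc(0,0,3,range(-18,-181,-18));
E
```

```text
clock: 13.15
eef_pos: [613.4, 240.7, 237.3]
eef_rot: [-3.141, 0.0, 1.685]
wrist_force: [-0.9, 0.2, 0.7]
finger_gap: 56.3
finger_force: 0.0
clock: 13.75
eef_pos: [613.7, 241.8, 237.8]
eef_rot: [3.14, -0.0, 1.686]
wrist_force: [3.7, 1.3, 2.3]
finger_gap: 21.4
finger_force: 40.0
[613.74427525 241.79055714 237.84007895] [ 3.14023450e+00 -1.90265379e-04  1.68582338e+00] [ 3.19813352e-01  5.33486827e-01  1.12057817e+00 -9.02238701e-05
  1.48615920e+00  2.04793998e-01]
[[-18.0, -16.8, -3.8], [-36.0, -31.6, -12.5], [-54.0, -43.0, -25.5], [-72.0, -49.8, -41.3], [-90.0, -51.4, -58.4], [-108.0, -47.6, -75.2], [-126.0, -38.8, -90.0], [-144.0, -25.9, -101.4], [-162.0, -10.1, -108.2], [-180.0, 7.0, -109.8]]
```

```bash
python3 -m crank '[[0,-16.8,-3.8,0,0,0,0],[0,-31.6,-12.5,0,0,0,0],[0,-43,-25.5,0,0,0,0],[0,-49.8,-41.3,0,0,0,0],[0,-51.4,-58.4,0,0,0,0]]'
python3 -m crank '[[0,3.8,-16.8,0,0,0,0],[0,12.6,-31.6,0,0,0,0],[0,25.5,-43,0,0,0,0],[0,41.3,-49.8,0,0,0,0],[0,41.3,-49.8,0,0,0,0]]'
python3 - <<'E'
from h import *
arc(0,0,-159,range(-15,-76,-15));
E
```

```text
clock: 14.25
eef_pos: [561.2, 183.2, 237.8]
eef_rot: [3.14, -0.0, 1.685]
wrist_force: [2.5, 9.0, 2.5]
finger_gap: 21.3
finger_force: 40.0
clock: 14.75
eef_pos: [506.6, 221.1, 237.8]
eef_rot: [3.14, -0.001, 1.687]
wrist_force: [3.2, 3.4, 0.0]
finger_gap: 21.3
finger_force: 40.0
[[-15.0, 14.3, -1.7], [-30.0, 28.5, 0.3], [-45.0, 41.7, 6.0], [-60.0, 53.0, 14.8], [-75.0, 61.6, 26.3]]
```

```bash
cat > chk.py <<'E'
import sys
from h import *
def st(): 
    s=manip.read_state(); d=s["eef_pos"][:2]-[558.5,239]; a=np.arctan2(d[1],d[0]); F=s["wrist_force"][:2]
    return np.degrees(a),np.hypot(*d),-F@[np.sin(a),-np.cos(a)],F@[np.cos(a),np.sin(a)],s["clock"],s["finger_gap"]
if __name__=="__main__":
    r=st(); print("ang %.1f r %.1f cw-resist %.1f radial %.1f t %.2f gap %.1f"%r); sys.exit(abs(r[2])>9)
E
python3 chk.py
python3 - <<'E'
from h import *
for k in range(0,40): arc(0,0,-159-8*k,[-8])
E
```

```text
ang -161.0 r 54.9 cw-resist -2.2 radial -4.2 t 14.75 gap 21.3
[[-8.0, 7.5, -1.4]]
[[-8.0, 7.7, -0.3]]
[[-8.0, 7.6, 0.8]]
[[-8.0, 7.5, 1.8]]
[[-8.0, 7.1, 2.8]]
[[-8.0, 6.7, 3.8]]
[[-8.0, 6.1, 4.7]]
[[-8.0, 5.4, 5.5]]
[[-8.0, 4.5, 6.2]]
[[-8.0, 3.6, 6.8]]
[[-8.0, 2.7, 7.2]]
[[-8.0, 1.6, 7.5]]
[[-8.0, 0.6, 7.7]]
[[-8.0, -0.5, 7.7]]
[[-8.0, -1.6, 7.5]]
[[-8.0, -2.6, 7.2]]
[[-8.0, -3.6, 6.8]]
[[-8.0, -4.5, 6.2]]
[[-8.0, -5.3, 5.6]]
[[-8.0, -6.0, 4.8]]
[[-8.0, -6.6, 3.9]]
[[-8.0, -7.1, 2.9]]
[[-8.0, -7.4, 1.9]]
[[-8.0, -7.6, 0.8]]
[[-8.0, -7.7, -0.2]]
[[-8.0, -7.6, -1.3]]
[[-8.0, -7.3, -2.3]]
[[-8.0, -6.9, -3.3]]
[[-8.0, -6.4, -4.3]]
[[-8.0, -5.7, -5.1]]
[[-8.0, -5.0, -5.8]]
[[-8.0, -4.1, -6.5]]
[[-8.0, -3.2, -7.0]]
[[-8.0, -2.2, -7.4]]
[[-8.0, -1.1, -7.6]]
[[-8.0, -0.0, -7.7]]
[[-8.0, 1.0, -7.6]]
[[-8.0, 2.1, -7.4]]
[[-8.0, 3.1, -7.0]]
[[-8.0, 4.0, -6.5]]False
```

```bash
python3 -m crank '[[0,7.5,-1.4,0,0,0,0],[0,7.5,-1.4,0,0,0,0]]' >/dev/null; python3 chk.py &&
python3 -m crank '[[0,7.7,-0.3,0,0,0,0],[0,7.7,-0.3,0,0,0,0]]' >/dev/null; python3 chk.py &&
python3 -m crank '[[0,7.6,0.8,0,0,0,0],[0,7.6,0.8,0,0,0,0]]' >/dev/null && python3 chk.py &&
python3 -m crank '[[0,7.5,1.8,0,0,0,0],[0,7.5,1.8,0,0,0,0]]' >/dev/null && python3 chk.py &&
python3 -m crank '[[0,7.1,2.8,0,0,0,0],[0,7.1,2.8,0,0,0,0]]' >/dev/null && python3 chk.py &&
python3 -m crank '[[0,6.7,3.8,0,0,0,0],[0,6.7,3.8,0,0,0,0]]' >/dev/null && python3 chk.py &&
python3 -m crank '[[0,6.1,4.7,0,0,0,0],[0,6.1,4.7,0,0,0,0]]' >/dev/null && python3 chk.py &&
python3 -m crank '[[0,5.4,5.5,0,0,0,0],[0,5.4,5.5,0,0,0,0]]' >/dev/null && python3 chk.py &&
python3 -m crank '[[0,4.5,6.2,0,0,0,0],[0,4.5,6.2,0,0,0,0]]' >/dev/null && python3 chk.py &&
python3 -m crank '[[0,3.6,6.8,0,0,0,0],[0,3.6,6.8,0,0,0,0]]' >/dev/null && python3 chk.py &&
python3 -m crank '[[0,2.7,7.2,0,0,0,0],[0,2.7,7.2,0,0,0,0]]' >/dev/null && python3 chk.py &&
python3 -m crank '[[0,1.6,7.5,0,0,0,0],[0,1.6,7.5,0,0,0,0]]' >/dev/null && python3 chk.py &&
python3 -m crank '[[0,0.6,7.7,0,0,0,0],[0,0.6,7.7,0,0,0,0]]' >/dev/null && python3 chk.py &&
python3 -m crank '[[0,-0.5,7.7,0,0,0,0],[0,-0.5,7.7,0,0,0,0]]' >/dev/null && python3 chk.py
```

```text
ang -168.0 r 54.8 cw-resist -3.0 radial -4.6 t 14.95 gap 21.5
ang -168.0 r 54.8 cw-resist -3.0 radial -4.6 t 14.95 gap 21.5False
False
```

```bash
sed -i 's/sys.exit(abs(r\[2\])>9)/sys.exit(int(abs(r[2])>9))/' chk.py
python3 -m crank '[[0,7.7,-0.3,0,0,0,0],[0,7.7,-0.3,0,0,0,0]]' >/dev/null && python3 chk.py &&
python3 -m crank '[[0,7.6,0.8,0,0,0,0],[0,7.6,0.8,0,0,0,0]]' >/dev/null && python3 chk.py &&
python3 -m crank '[[0,7.5,1.8,0,0,0,0],[0,7.5,1.8,0,0,0,0]]' >/dev/null && python3 chk.py &&
python3 -m crank '[[0,7.1,2.8,0,0,0,0],[0,7.1,2.8,0,0,0,0]]' >/dev/null && python3 chk.py &&
python3 -m crank '[[0,6.7,3.8,0,0,0,0],[0,6.7,3.8,0,0,0,0]]' >/dev/null && python3 chk.py &&
python3 -m crank '[[0,6.1,4.7,0,0,0,0],[0,6.1,4.7,0,0,0,0]]' >/dev/null && python3 chk.py &&
python3 -m crank '[[0,5.4,5.5,0,0,0,0],[0,5.4,5.5,0,0,0,0]]' >/dev/null && python3 chk.py &&
python3 -m crank '[[0,4.5,6.2,0,0,0,0],[0,4.5,6.2,0,0,0,0]]' >/dev/null && python3 chk.py &&
python3 -m crank '[[0,3.6,6.8,0,0,0,0],[0,3.6,6.8,0,0,0,0]]' >/dev/null && python3 chk.py &&
python3 -m crank '[[0,2.7,7.2,0,0,0,0],[0,2.7,7.2,0,0,0,0]]' >/dev/null && python3 chk.py &&
python3 -m crank '[[0,1.6,7.5,0,0,0,0],[0,1.6,7.5,0,0,0,0]]' >/dev/null && python3 chk.py &&
python3 -m crank '[[0,0.6,7.7,0,0,0,0],[0,0.6,7.7,0,0,0,0]]' >/dev/null && python3 chk.py &&
python3 -m crank '[[0,-0.5,7.7,0,0,0,0],[0,-0.5,7.7,0,0,0,0]]' >/dev/null && python3 chk.py
```

```text
ang -175.9 r 54.7 cw-resist -2.6 radial -5.6 t 15.15 gap 21.3
ang 176.1 r 54.7 cw-resist -1.9 radial -6.9 t 15.35 gap 21.3
ang 168.1 r 54.6 cw-resist -2.0 radial -7.2 t 15.55 gap 21.3
ang 160.2 r 54.6 cw-resist -2.1 radial -8.2 t 15.75 gap 21.3
ang 152.2 r 54.5 cw-resist -1.6 radial -8.4 t 15.95 gap 21.5
ang 145.5 r 54.6 cw-resist 8.2 radial -5.0 t 16.15 gap 21.4
ang 141.2 r 57.5 cw-resist 41.6 radial 18.9 t 16.35 gap 21.2
```

The resistance jumped to 42 N near 145°, about 0.6 turn from the start, so that is the stop. The pads slid a few mm along the handle, so I'll release, re-centre and grip again there.

```bash
python3 -m crank '[[38,0,0,0,0,0,0],[38,0,0,0,0,0,0],[38,0,0,0,0,0,0],[38,-5.4,-5.5,0,0,0,0],[38,-5.4,-5.5,0,0,0,0]]'; python3 chk.py
python3 -m crank '[[38,0,0,-60,0,0,0],[38,0,0,-110,0,0,0],[38,0,0,-130,0,0,0],[38,0,0,-130,0,0,0]]'
python3 - <<'E'
from h import *
c=optics.calibration("wrist"); p,d=optics.camera("wrist"); cv2.imwrite("pics/w5.png",p[:,:,::-1])
W,u,v=cloud(c,d)
near=np.hypot(*(W[:,:2]-[558,239]).T)<85
s=near&(W[:,2]>216)&(W[:,2]<228); t=near&(W[:,2]>272)&(W[:,2]<282)
P=W[s][:,:2]; cc=np.array([558,239.])
for _ in range(6):
    e=np.abs(np.hypot(*(P-cc).T)-55)<10; cc,r=circ(P[e])
T=W[t]; print(cc,r,e.sum(),"top",t.sum(),T.mean(0),(T.min(0)+T.max(0))/2)
h=(T.min(0)+T.max(0))[:2]/2-cc; print(np.degrees(np.arctan2(h[1],h[0])),np.hypot(*h))
print(manip.read_state()["eef_pos"])
E
```

```text
clock: 16.85
eef_pos: [513.0, 270.1, 237.3]
eef_rot: [-3.141, 0.0, 1.686]
wrist_force: [0.7, -0.1, 1.1]
finger_gap: 35.8
finger_force: 0.0
ang 145.7 r 55.1 cw-resist -0.3 radial -0.6 t 16.85 gap 35.8
clock: 17.25
eef_pos: [514.0, 270.7, 372.1]
eef_rot: [3.135, -0.002, 1.686]
wrist_force: [-0.1, 0.3, 0.2]
finger_gap: 35.7
finger_force: 0.0
[556.92134799 240.42108766] 54.25836122856514 3745 top 362 [512.698089   270.87890779 275.52415072] [512.50737107 270.47888571 275.2445632 ]
145.9112575005988 53.62902729974606
[513.67928993 270.57306495 369.04634204]
```

View pics/w5.png

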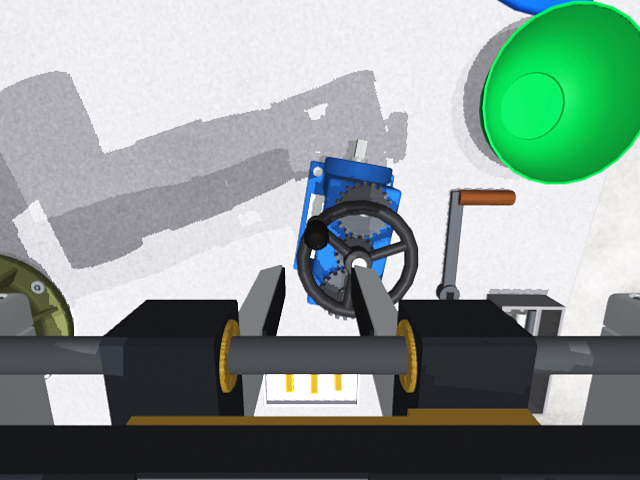

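The handle is at (317,234), directly below the TCP, at about 145.9°. I'll go down and grip it again, then press gently to confirm the stop.

```bash
python3 -m crank '[[38,-0.5,0,50,0,0,0],[38,-0.5,0,100,0,0,0],[38,-0.5,0,125,0,0,0],[38,-0.5,0,132,0,0,0],[38,-0.5,0,132,0,0,0],[0,-0.5,0,132,0,0,0],[0,-0.5,0,132,0,0,0],[0,-0.5,0,132,0,0,0],[0,-0.5,0,132,0,0,0],[0,-0.5,0,132,0,0,0]]' 50; python3 chk.py
python3 -m crank '[[0,1,0.8,0,0,0,0],[0,1,0.8,0,0,0,0],[0,1,0.8,0,0,0,0]]' && python3 chk.py 
python3 -m crank '[[0,1,0.8,0,0,0,0],[0,1,0.8,0,0,0,0],[0,1,0.8,0,0,0,0]]' && python3 chk.py
```

```text
clock: 18.3
eef_pos: [513.5, 270.2, 236.9]
eef_rot: [3.14, -0.001, 1.686]
wrist_force: [-4.1, -1.9, 6.4]
finger_gap: 21.1
finger_force: 50.0
ang 145.2 r 54.7 cw-resist 3.9 radial 2.3 t 18.30 gap 21.1
clock: 18.6
eef_pos: [513.7, 270.4, 236.9]
eef_rot: [-3.141, 0.001, 1.686]
wrist_force: [-10.1, -8.4, 10.2]
finger_gap: 21.6
finger_force: 50.0
ang 145.0 r 54.7 cw-resist 12.7 radial 3.4 t 18.60 gap 21.6
clock: 18.9
eef_pos: [513.8, 270.6, 236.9]
eef_rot: [-3.139, 0.003, 1.685]
wrist_force: [-16.6, -15.1, 13.2]
finger_gap: 21.4
finger_force: 50.0
ang 144.8 r 54.8 cw-resist 22.0 radial 4.9 t 18.90 gap 21.4
```

Firm resistance with no motion confirms the stop, with the unloaded TCP at (513.5, 270.2). Next is two turns counter-clockwise.

Run:
```python
from h import *
arc(0,0,145.2,range(18,181,18)); arc(0,0,325.2,range(18,181,18))
```

```text
[[18.0, -14.5, -9.2], [36.0, -31.2, -13.5], [54.0, -48.4, -12.5], [72.0, -64.4, -6.1], [90.0, -77.6, 4.8], [108.0, -86.9, 19.3], [126.0, -91.2, 36.0], [144.0, -90.1, 53.2], [162.0, -83.8, 69.2], [180.0, -72.8, 82.4]]
[[18.0, 14.5, 9.2], [36.0, 31.2, 13.5], [54.0, 48.4, 12.5], [72.0, 64.4, 6.1], [90.0, 77.6, -4.8], [108.0, 86.9, -19.3], [126.0, 91.2, -36.0], [144.0, 90.1, -53.2], [162.0, 83.8, -69.2], [180.0, 72.8, -82.4]]
```

```bash
python3 -m crank '[[0,-2,-1.6,0,0,0,0],[0,-2,-1.6,0,0,0,0]]' >/dev/null; python3 chk.py
python3 -m crank '[[0,-14.5,-9.2,0,0,0,0],[0,-31.2,-13.5,0,0,0,0],[0,-48.4,-12.5,0,0,0,0],[0,-64.4,-6.1,0,0,0,0],[0,-77.6,4.8,0,0,0,0],[0,-86.9,19.3,0,0,0,0],[0,-91.2,36,0,0,0,0],[0,-90.1,53.2,0,0,0,0],[0,-83.8,69.2,0,0,0,0],[0,-72.8,82.4,0,0,0,0]]' >/dev/null; python3 chk.py
```

```text
ang 145.3 r 54.7 cw-resist 2.2 radial 2.9 t 19.10 gap 21.4
ang -34.4 r 55.6 cw-resist -3.6 radial -14.9 t 20.10 gap 21.4
```

```bash
python3 -m crank '[[0,14.5,9.2,0,0,0,0],[0,31.2,13.5,0,0,0,0],[0,48.4,12.5,0,0,0,0],[0,64.4,6.1,0,0,0,0],[0,77.6,-4.8,0,0,0,0],[0,86.9,-19.3,0,0,0,0],[0,91.2,-36,0,0,0,0],[0,90.1,-53.2,0,0,0,0],[0,83.8,-69.2,0,0,0,0],[0,72.8,-82.4,0,0,0,0]]' >/dev/null; python3 chk.py
python3 -m crank '[[0,-14.5,-9.2,0,0,0,0],[0,-31.2,-13.5,0,0,0,0],[0,-48.4,-12.5,0,0,0,0],[0,-64.4,-6.1,0,0,0,0],[0,-77.6,4.8,0,0,0,0],[0,-86.9,19.3,0,0,0,0],[0,-91.2,36,0,0,0,0],[0,-90.1,53.2,0,0,0,0],[0,-83.8,69.2,0,0,0,0],[0,-72.8,82.4,0,0,0,0]]' >/dev/null; python3 chk.py
python3 -m crank '[[0,14.5,9.2,0,0,0,0],[0,31.2,13.5,0,0,0,0],[0,48.4,12.5,0,0,0,0],[0,64.4,6.1,0,0,0,0],[0,77.6,-4.8,0,0,0,0],[0,86.9,-19.3,0,0,0,0],[0,91.2,-36,0,0,0,0],[0,90.1,-53.2,0,0,0,0],[0,83.8,-69.2,0,0,0,0],[0,72.8,-82.4,0,0,0,0]]' ; python3 chk.py
python3 -m crank '[[0,0,0,0,0,0,0],[0,0,0,0,0,0,0],[0,0,0,0,0,0,0]]'; python3 chk.py
```

```text
ang 144.8 r 54.9 cw-resist -3.3 radial -9.8 t 21.10 gap 21.3
ang -34.4 r 55.6 cw-resist -2.9 radial -16.3 t 22.10 gap 21.4
clock: 23.1
eef_pos: [513.6, 270.6, 236.9]
eef_rot: [3.138, -0.002, 1.687]
wrist_force: [7.6, -1.3, 7.6]
finger_gap: 21.1
finger_force: 50.0
ang 144.8 r 54.9 cw-resist -3.3 radial -6.9 t 23.10 gap 21.1
clock: 23.4
eef_pos: [513.7, 270.3, 236.9]
eef_rot: [3.141, -0.001, 1.686]
wrist_force: [-6.2, 1.0, 10.4]
finger_gap: 21.3
finger_force: 50.0
ang 145.0 r 54.7 cw-resist 2.7 radial 5.6 t 23.40 gap 21.3
```

Run:
```python
from h import *
out=[]
for n in ("scene","side"):
    c=optics.calibration(n); p,d=optics.camera(n); out.append(cv2.resize(p,(400,300)))
    print(n,[i for i in ingots(p,c,12,30) if 50<i[2]<85])
p,_=optics.camera("wrist"); out.append(cv2.resize(p,(400,300))); out.append(out[0]*0)
cv2.imwrite("pics/end.png",np.vstack([np.hstack(out[:2]),np.hstack(out[2:])])[:,:,::-1])
```

```text
scene [(588, -27, 67, 13, 1.73, [321.0, 299.0]), (548, -37, 67, 13, 1.662, [329.0, 288.0]), (504, -39, 67, 13, 1.691, [341.0, 279.0]), (472, -346, 68, 13, 0.339, [274.0, 217.0])]
side [(465, -355, 70, 16, 0.335, [327.0, 402.0]), (499, -41, 67, 11, 1.711, [299.0, 285.0]), (544, -40, 64, 10, 1.689, [318.0, 281.0])]
```

View pics/end.png

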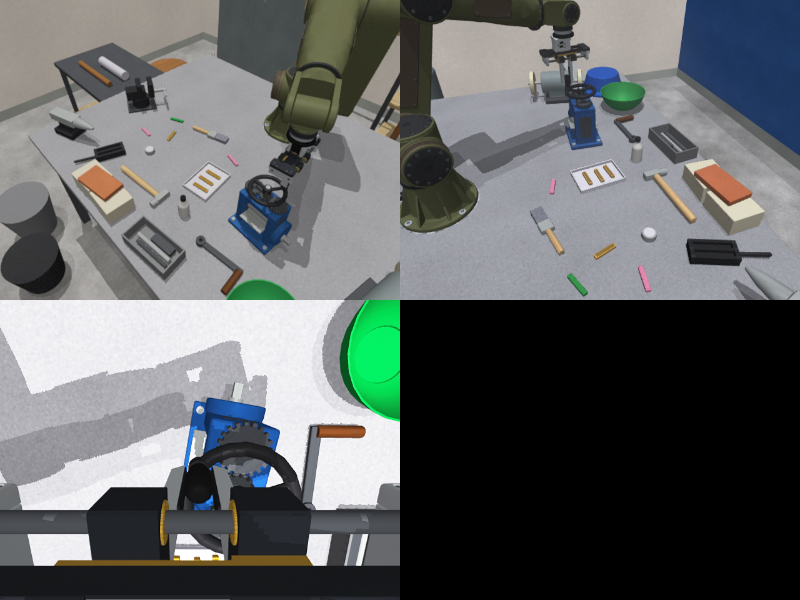

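The handle is held between the fingers in the wrist view at (200,480). Three ingots are in the tray, the spare is on the bench, and the other things haven't moved.

```bash
python3 -c "
from cell import manip; print(manip.sign_off())"
```

```text
the job is handed in; nothing more can be done
None
```

The job is handed in: three brass ingots are in the tray with the spare left on the bench, and the handwheel was wound to its stop, backed off two full turns (within about 0.3° by the arm's reading) and is still gripped by its handle, at about 24 s of the 72 s allowed.

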